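# Load the bench press and give the two-button start

## Robot

A 6-joint arm with a two-finger parallel gripper is mounted at the origin on the work surface. World frame = base frame: x ahead of the robot, y to its left, z up, the work surface at z = 0. Lengths are in m, angles in rad, forces in N, time in s.
With the tool pointing down it reaches from about 0.375 to 0.9 m from the base axis. Payload 3.1 kg.
Tool frame: the origin (TCP) lies midway between the tips of the shut fingers; the grasp point (between the pads) lies 19 mm behind it (manip.grasp_offset is the distance from the TCP to the grasp point, in m); z points along the fingers, y is the line along which they close (so a half turn about z gives the same grasp; the last joint's range is limited). The gripper opens to 85 mm and grips with 20 to 120 N. Pads are 22 mm wide; open, the fingers measure 114 mm over their backs; the gripper's body (76 mm by 85 mm) begins 54 mm behind the grasp point. The pads swing forward as they close: fully open they stand 13 mm farther back than shut.
Start: joints at [-1.446, 0.527, 1.433, -0, 1.181, -0.178], TCP at [0.187, -0.596, 0.231] pointing down, gripper open.
Joint ranges: [-3.08, 3.08], [-0.75, 2.2], [0.22, 2.44], [-1.43, 4.57], [0, 2.65], [-2.85, 2.85]. Speed limits (rad/s): [2.79, 2.79, 3.14, 3.14, 3.14, 3.14].

## Interface

Orientations are given as a unit quaternion [x, y, z, w].
In Python, from station import sensors, cams, order, manip gives the robot as it stands.
- The arm moves only by the tool move_arm, never from a script. Its argument "targets" is a list of rows, each an object of numbers: "dx", "dy", "dz": the shift along the world's x, y, z normalised to -1 to 1, where 1 is 25 mm; "rx", "ry", "rz": the turn, a rotation vector about the world's x, y, z normalised to -1 to 1, where 1 is 30 degrees. A call has exactly 10 rows; each row shifts and turns the commanded pose from where the row before left it; what a row does not reach is not made up. A row lasts 1/8 s, in which the tool goes at most 62.5 mm and 10.7 degrees, less where a joint would pass 70% of its speed; a pose out of reach is approached as far as the arm can. A call with a number of a shift or a turn outside -1 to 1 is refused whole. A call with a gripper value outside its range is refused whole. "claw" is the opening in per cent of the stroke, from 0 (shut) to 100 (fully open), set as the call begins (left out, the last holds). The fingers move at their own pace and stop on an object; "newtons" is the grip in N (left out, the last holds). Time passes only in rows, so rows that do not move let the fingers close, or fill a call up. It gives the time, the measured TCP pose, the force, the opening and the grip force at its end, in the units of the state.
- sensors.sense(): the state, without advancing time (a new reading comes with each control period).
- cams.snapshot(name): name is "scene" or "top"; returns the picture (420x560x3 uint8, red, green, blue); there is no depth.
- cams.camera_model(name): a dict with "fx", "fy", "cx", "cy" (pixels), "extrinsics" (4x4, takes a point from world to camera coordinates). Camera axes: x right, y down, z forward; pixel columns grow to the right and rows downward; lengths in m; the calibration is good to about 2 mm. A picture is of the moment at which its call begins. camera_model takes no time and is no camera call.
- order.sign_off(): hands the job in; it is judged then, once.
The state is a dict: "t": time; "q": joint angles; "qd": joint speeds; "tau": joint torques, N m; "tcp_pos": TCP position; "tool_rot": TCP orientation; "force": force on the tool from outside, world axes, zero at the start; "ft_torque": the same for the moment, N m; "finger_gap": opening from 0.0 (shut) to 1.0 (fully open); "gripper_force": force on a finger pad.
Only numpy, scipy, OpenCV 4.12 (cv2) and the standard library are available. Lean on these libraries where they do the work, as an engineer would, in place of code of your own. Each camera call takes 0.05 s, during which the arm holds its last target. There are 200 camera calls.

## Task

With your fingertips, push the blue plate of the press's sliding carriage until the carriage is fully home under the spindle. Then start the press: press the two green buttons together, one fingertip on each, keep both right down for three seconds, let them spring back up and move clear. Do not press green before the carriage is home, do not press the red stop button, and do not pick up or disturb the loose things lying about.

Things in the scene. Friction and masses are not known exactly. Their poses are not given: they have to be found in the camera images.
- press: Bench press, fixed; it stands left or right of the console, drawn at random. Steel base 450 x 150 mm, 12 mm thick. Origin on the bench under the centre line of its slide; x points along the slide away from the push plate towards the spindle and column, z up. The base runs from x = -90 to +360 mm. The black head overhangs from x = 155 mm on, at 185 to 240 mm above the bench; the spindle at x = 175 mm hangs down to 85 mm above the bench.
- carriage (a joint): Travel of the press's carriage along the press's x, in m: 0 fully out, 0.075 fully home against its end stop. It starts 0 to 0.03. Stays where it is left; about 3 N of friction, so a push of 5 to 10 N moves it. A brass watch case is fixed on it 140 mm ahead of the push face; its top is 61 mm above the bench.
- push_plate (a point): Middle of the push face of the carriage: the face, towards the press's -x, of an upright blue plate 56 mm wide and 8 mm thick that stands up to 77 mm above the bench; this point lies 60 mm above the bench, 30 mm above the carriage deck. Axes as the press's; moves with the carriage. Push it along +x. In front of it is only the flat press base (for 50 mm or more) and bare bench.
- console: Start console, fixed: grey box 150 x 180 mm with yellow top 55 mm above the bench. Origin on the bench midway below the two green buttons; the buttons lie at y = +28 mm and -28 mm; x points away from the robot's side to the red stop button, z up. The box runs from x = -40 to +110 mm, y = +-90 mm.
- start_left (a joint): Travel of the green button at console y = +28 mm, in m: 0 up, 0.007 right down. Spring 1.5 N at the start to 5 N right down, so some 10 N for both; springs back.
- start_right (a joint): The same for the green button at console y = -28 mm.
- start_left_top (a point): Centre of the top face of that green button when up: 26 mm diameter, 78 mm above the bench, standing 11 mm out of a black collar of 42 mm diameter; moves down with the button. The two buttons are 56 mm apart centre to centre; the clear gap between the caps is 30 mm.
- start_right_top (a point): The same point of the other green button.
- stop (a joint): Travel of the red stop button, 0 up, 0.006 down; it must stay up.
- stop_top (a point): Centre of the top of the red stop button: 34 mm diameter, 77 mm above the bench, 70 mm beyond the green pair along console x, on its centre line.
- loupe: Black eye loupe, loose, 32 mm diameter, 30 mm high, standing on the console's top beside the stop button, 58 to 66 mm along console x from the green pair's line. Origin at its foot. Leave alone.
- spare_case: Small brass case, loose, 26 mm diameter, 18 mm high, on the press's base beside the slide. Origin at its foot. Leave alone.
- tin: Round tin with dull pink lid, loose, 41 mm diameter, 26 mm high, on the bench between press and console. Origin at its foot. Leave alone.
- driver: Screwdriver, loose, 130 mm long, lying across the bench beyond the console. Origin under its middle. Leave alone.
There are look-alikes about, which are no part of the job. Of the things like the console, leave any that is turquoise; of the rest the larger one is meant.

How it is judged:
On the way, in this order (a step that is already met when the one before it is completed fails the run):
1. the carriage is fully home (value of joint carriage above 0.071 m), for 0.2 s.
2. both green buttons are right down together, held for three seconds (2.7 s is enough), with the carriage home (value of joint carriage above 0.071 m and value of joint each of start_left, start_right above 0.0052 m), for 2.7 s.
At the end, for the whole second after the job is handed in: The carriage is home (travel over 71 of 75 mm), both green buttons and the red one are back up (within 1.5 mm), and the loose things lie still, within 20 mm of where they were (value of joint carriage above 0.071 m and value of joint each of start_left, start_right, stop below 0.0015 m and distance of each of loupe, spare_case, tin, driver from where it was at the start of the episode below 0.02 m and linear speed of each of loupe, spare_case, tin, driver below 0.02 m/s); the robot touches nothing.
It fails at once if a green button is pressed (over 3 mm) before the carriage is home (not (value of joint carriage above 0.071 m) and value of joint any of start_left, start_right above 0.003 m).
It fails at once if one green button is right down (over 5.5 mm) while the other is still up (under 1 mm): they must go down together ((value of joint start_left above 0.0055 m and value of joint start_right below 0.001 m) or (value of joint start_right above 0.0055 m and value of joint start_left below 0.001 m)).
It fails at once if the red stop button is pressed (over 2.5 mm) (value of joint stop above 0.0025 m).
It fails at once if a loose thing is moved (20 mm or more), picked up or knocked over (distance of any of loupe, spare_case, tin, driver from where it was at the start of the episode above 0.02 m or angle between any of loupe, spare_case, tin's own z axis and vertical above 0.6 rad).
It also fails if it takes over 48 s, if anything falls off the work surface, if the arm or the gripper's body presses on something with over 40 N, if the wrist force passes 120 N, or if a joint passes its speed limit or range.

## Working session

There is one attempt and no reset: what is moved stays moved. The work goes in short steps, Python scripts to look and compute and a tool call to move; the robot and the scene stay as the last step left them, time stands still between calls to the robot, and variables do not carry over. Pictures are saved under pics/ and viewed, at most 10 in all, crops included, and the job is handed in when it is done.

Besides the shell and the picture viewer there is one more tool, called after "Call:" as name(argument=value, ...) on one line, values as JSON. move_arm: Moves the arm, as the interface text tells. Scaled input: -1 to 1 covers 25 mm each way for a shift and 30 degrees each way for a turn. Its arguments: {"type":"object","properties":{"targets":{"type":"array"},"claw":{"type":"number"},"newtons":{"type":"number"}},"required":["targets"]}

```bash
mkdir -p pics; python3 - <<'E'
from station import sensors,cams
import cv2,json
for n in("scene","top"):
    im=cams.snapshot(n);cv2.imwrite(f"pics/{n}0.png",im[:,:,::-1])
    m=cams.camera_model(n);print(n,{k:(v if k!="extrinsics" else [[round(float(a),3) for a in r] for r in v]) for k,v in m.items()})
s=sensors.sense();print(s["t"],s["tcp_pos"],s["tool_rot"],s["finger_gap"],s["force"])
E
```

```text
scene {'fx': 394.2616870293358, 'fy': 394.2616870293358, 'cx': 276.60134601454286, 'cy': 208.4699283024292, 'extrinsics': [[-0.721, 0.693, 0.022, 0.369], [0.387, 0.429, -0.816, -0.133], [-0.574, -0.58, -0.578, 1.189], [0.0, 0.0, 0.0, 1.0]]}
top {'fx': 494.51423747503196, 'fy': 494.51423747503196, 'cx': 274.5574679376665, 'cy': 211.1619685821696, 'extrinsics': [[0.006, -1.0, -0.003, 0.009], [-0.995, -0.005, -0.095, 0.532], [0.095, 0.004, -0.995, 1.037], [0.0, 0.0, 0.0, 1.0]]}
0.1 [ 0.18691095 -0.59570736  0.23040889] [ 9.88484938e-01  1.51315938e-01  3.14171487e-05 -1.00651958e-03] 1.0027941752175087 [-0.30071406 -1.19350791 -0.11030473]
```

View pics/scene0.png

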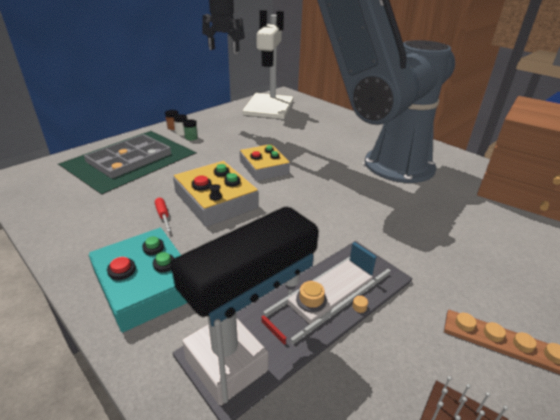

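View pics/top0.png

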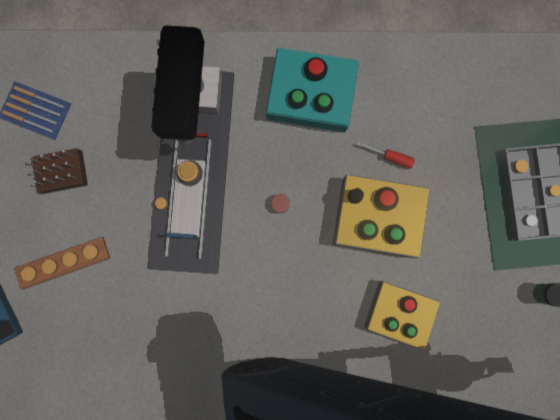

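The top view shows three consoles: turquoise at (315,88), large yellow at (383,216) and small yellow at (403,315). The turquoise one is excluded, and the larger of the other two is (383,216), so that is the one meant. The press is at (190,180), with its blue plate at about (180,236), and pushing goes up the image. The tin is at (280,203), the spare case at (160,203), the loupe at (356,196) and the driver at (395,157).

```bash
cat > h.py <<'E'
import numpy as np,cv2
from station import cams,sensors
M={n:cams.camera_model(n) for n in("scene","top")}
def ray(n,uv):
    m=M[n];E=np.array(m["extrinsics"]);R,t=E[:3,:3],E[:3,3]
    d=R.T@np.array([(uv[0]-m["cx"])/m["fx"],(uv[1]-m["cy"])/m["fy"],1]);return -R.T@t,d/np.linalg.norm(d)
def plane(n,uv,z):
    o,d=ray(n,uv);return o+d*(z-o[2])/d[2]
def tri(a,b):
    o1,d1=ray("scene",a);o2,d2=ray("top",b)
    s=np.linalg.lstsq(np.c_[d1,-d2],o2-o1,rcond=None)[0]
    p,q=o1+s[0]*d1,o2+s[1]*d2;return (p+q)/2,np.linalg.norm(p-q)
def blobs(im,lo,hi,roi,amin=15):
    x0,y0,x1,y1=roi;h=cv2.cvtColor(im,cv2.COLOR_RGB2HSV)[y0:y1,x0:x1]
    n,l,s,c=cv2.connectedComponentsWithStats(cv2.inRange(h,lo,hi))
    return [(c[i]+[x0,y0],s[i,4],(s[i,:4]+[x0,y0,0,0]).tolist()) for i in range(1,n) if s[i,4]>=amin]
E
python3 - <<'E'
from h import *
np.set_printoptions(precision=4,suppress=True)
S=cv2.imread("pics/scene0.png")[:,:,::-1].copy();T=cv2.imread("pics/top0.png")[:,:,::-1].copy()
G=((40,80,40),(85,255,255));R=((0,150,80),(8,255,255));B=((92,90,30),(115,255,255))
for nm,c,rs,rt in(("green",G,(170,155,260,220),(335,175,430,260)),("blue",B,(340,235,385,280),(150,215,210,250))):
    print(nm,"S",blobs(S,*c,rs),"\n T",blobs(T,*c,rt))
a=cv2.resize(S[150:350,160:420],None,fx=2.2,fy=2.2,interpolation=3)
b=cv2.resize(T[120:280,140:440],None,fx=2.6,fy=2.6,interpolation=3)
cv2.imwrite("pics/cs.png",a[:,:,::-1]);cv2.imwrite("pics/ct.png",b[:,:,::-1])
E
```

```text
green S [(array([175.9143, 157.2429]), np.int32(70), [170, 155, 18, 8]), (array([220.7922, 168.0519]), np.int32(77), [216, 164, 11, 9]), (array([231.2174, 176.9565]), np.int32(92), [226, 172, 12, 10])] 
 T [(array([368.6899, 228.9922]), np.int32(129), [363, 223, 13, 13]), (array([395.9084, 233.5496]), np.int32(131), [390, 228, 13, 13])]
blue S [(array([362.5702, 257.4967]), np.int32(449), [351, 243, 25, 31])] 
 T [(array([179.8529, 235.3824]), np.int32(68), [167, 233, 27, 5])]
```

View pics/cs.png

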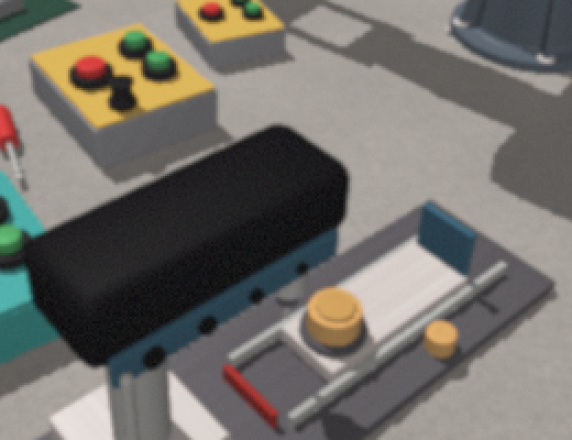

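View pics/ct.png

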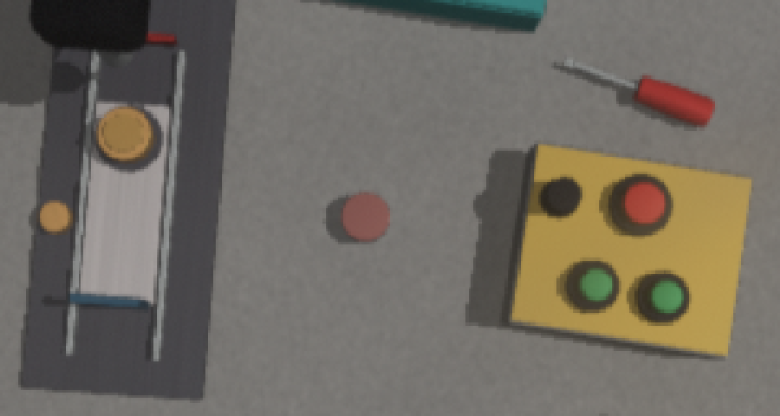

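The crops confirm it: the large yellow console carries the two greens, a red stop and a black loupe beside it. The blue plate stands free at the near end of the slide.

```bash
python3 - <<'E'
from h import *
np.set_printoptions(precision=4,suppress=True)
S=cv2.imread("pics/scene0.png")[:,:,::-1].copy();T=cv2.imread("pics/top0.png")[:,:,::-1].copy()
g1=tri((231.2,176.2),(368.7,229));g2=tri((220.8,167.4),(395.9,233.5))
print("left",g1,"right",g2,np.linalg.norm(g1[0]-g2[0]))
L,Rr=[plane("top",p,.077) for p in((368.7,229),(395.9,233.5))]
d=L-Rr;print("plane .077",L,Rr,np.linalg.norm(d),"console yaw(deg of +y axis)",np.degrees(np.arctan2(-d[0],d[1])))
R=((0,150,80),(8,255,255))
for b in blobs(T,*R,(370,180,405,215)):print("red",b,plane("top",b[0],.077))
# plate
ct=lambda x,y:(140+(x-0.8)/2.6,120+(y-0.8)/2.6); cs=lambda x,y:(160+(x-.6)/2.2,150+(y-.6)/2.2)
print("plate top corners tri",tri(cs(425,201),ct(148,304)),tri(cs(473,241),ct(68,296)))
for n,p in(("plateL",(68,297)),("plateR",(148,305))):print(n,plane("top",ct(*p),.077))
print("case tri",tri(cs(335,303),ct(125,131)),plane("top",ct(125,131),.061))
for n,p in(("base NL",(20,387)),("base NR",(204,399)),("base R up",(235,10)),("base L up",(44,50))):print(n,plane("top",ct(*p),.012))
print("rails z.04",[plane("top",ct(*p),.04)[:2] for p in((70,354),(95,52),(156,359),(181,52))])
print("spare",plane("top",ct(55,216),.018),"tin",plane("top",ct(365,216),.026),"loupe",plane("top",ct(561,197),.085))
B=((92,90,30),(115,255,255))
h=cv2.cvtColor(T,cv2.COLOR_RGB2HSV);m=cv2.inRange(h,*B);ys,xs=np.nonzero(m[215:250,150:210]);print(np.c_[xs+150,ys+215][::4].tolist())
E
```

```text
left (array([ 0.493 , -0.1817,  0.0724]), np.float64(0.002351893391288524)) right (array([ 0.4837, -0.2371,  0.0705]), np.float64(0.0010183239807083078)) 0.05617350831881554
plane .077 [ 0.4918 -0.18    0.077 ] [ 0.483  -0.2351  0.077 ] 0.055822085710914085 console yaw(deg of +y axis) -9.1209305738974
red (array([387.1399, 197.6788]), np.int32(193), [380, 190, 15, 16]) [ 0.5562 -0.2185  0.077 ]
plate top corners tri (array([0.4736, 0.1718, 0.0734]), np.float64(0.003363696228454637)) (array([0.4814, 0.2327, 0.0712]), np.float64(0.002864223705318653))
plateL [0.4795 0.2326 0.077 ]
plateR [0.4736 0.1699 0.077 ]
case tri (array([0.6142, 0.1938, 0.0611]), np.float64(0.00012080599771547018)) [0.6141 0.1938 0.061 ]
base NL [0.4079 0.2849 0.012 ]
base NR [0.3989 0.1324 0.012 ]
base R up [0.7276 0.1115 0.012 ]
base L up [0.6922 0.2731 0.012 ]
rails z.04 [array([0.4352, 0.2381]), array([0.6839, 0.224 ]), array([0.4316, 0.1685]), array([0.6842, 0.1529])]
spare [0.5498 0.2585 0.018 ] tin [0.5503 0.0001 0.026 ] loupe [ 0.5594 -0.1525  0.085 ]
[[169, 233], [170, 234], [174, 234], [167, 235], [171, 235], [175, 235], [179, 235], [183, 235], [187, 235], [192, 235], [174, 236], [178, 236], [182, 236], [186, 236], [190, 236], [184, 237], [189, 237]]
```

Call:
move_arm(targets=[{"dx":1,"dy":1,"rz":-0.07},{"dx":1,"dy":1,"rz":-0.07},{"dx":1,"dy":1,"rz":-0.07},{"dx":1,"dy":1,"rz":-0.07},{"dx":1,"dy":1,"rz":-0.07},{"dx":1,"dy":1,"rz":-0.07},{"dx":1,"dy":1,"rz":-0.07},{"dx":1,"dy":1,"rz":-0.07},{"dx":1,"dy":1,"rz":-0.07},{"dx":0.6,"dy":1,"rz":-0.07}], claw=15, newtons=30)

```text
schema error: expected keys dx, dy, dz, rx, ry, rz
```

Call:
move_arm(targets=[{"dy":1},{"dy":1},{"dy":1},{"dy":1},{"dy":1},{"dy":1},{"dy":1},{"dy":1},{"dy":1},{"dy":1}])

```text
schema error: expected keys dx, dy, dz, rx, ry, rz
```

Call:
move_arm(targets=[{"dy":1},{"dy":1},{"dy":1},{"dy":1},{"dy":1},{"dy":1},{"dy":1},{"dy":1},{"dy":1},{"dy":1}])

```text
schema error: expected keys dx, dy, dz, rx, ry, rz
```

Call:
move_arm(targets=[{"dx":1,"dy":1,"dz":0,"rx":0,"ry":0,"rz":-0.07},{"dx":1,"dy":1,"dz":0,"rx":0,"ry":0,"rz":-0.07},{"dx":1,"dy":1,"dz":0,"rx":0,"ry":0,"rz":-0.07},{"dx":1,"dy":1,"dz":0,"rx":0,"ry":0,"rz":-0.07},{"dx":1,"dy":1,"dz":0,"rx":0,"ry":0,"rz":-0.07},{"dx":1,"dy":1,"dz":0,"rx":0,"ry":0,"rz":-0.07},{"dx":1,"dy":1,"dz":0,"rx":0,"ry":0,"rz":-0.07},{"dx":1,"dy":1,"dz":0,"rx":0,"ry":0,"rz":-0.07},{"dx":1,"dy":1,"dz":0,"rx":0,"ry":0,"rz":-0.07},{"dx":0.5,"dy":1,"dz":0,"rx":0,"ry":0,"rz":-0.07}], claw=15, newtons=30)

```text
t: 1.35
tcp_pos: [0.4255, -0.3453, 0.2309]
tool_rot: [1.0, -0.032, -0.0, -0.0]
force: [-0.3, -1.1, 0.2]
finger_gap: 0.151
gripper_force: 0.0
```

Call:
move_arm(targets=[{"dx":0,"dy":1,"dz":0,"rx":0,"ry":0,"rz":0},{"dx":0,"dy":1,"dz":0,"rx":0,"ry":0,"rz":0},{"dx":0,"dy":1,"dz":0,"rx":0,"ry":0,"rz":0},{"dx":0,"dy":1,"dz":0,"rx":0,"ry":0,"rz":0},{"dx":0,"dy":1,"dz":0,"rx":0,"ry":0,"rz":0},{"dx":0,"dy":1,"dz":0,"rx":0,"ry":0,"rz":0},{"dx":0,"dy":1,"dz":0,"rx":0,"ry":0,"rz":0},{"dx":0,"dy":1,"dz":0,"rx":0,"ry":0,"rz":0},{"dx":0,"dy":1,"dz":0,"rx":0,"ry":0,"rz":0},{"dx":0,"dy":1,"dz":0,"rx":0,"ry":0,"rz":0}])

```text
t: 2.6
tcp_pos: [0.4241, -0.0949, 0.2315]
tool_rot: [1.0, -0.031, 0.0, 0.0]
force: [0.1, -0.1, -0.2]
finger_gap: 0.149
gripper_force: 0.0
```

Call:
move_arm(targets=[{"dx":0,"dy":1,"dz":0,"rx":0,"ry":0,"rz":0},{"dx":0,"dy":1,"dz":0,"rx":0,"ry":0,"rz":0},{"dx":0,"dy":1,"dz":0,"rx":0,"ry":0,"rz":0},{"dx":0,"dy":1,"dz":0,"rx":0,"ry":0,"rz":0},{"dx":0,"dy":1,"dz":0,"rx":0,"ry":0,"rz":0},{"dx":0,"dy":1,"dz":0,"rx":0,"ry":0,"rz":0},{"dx":0,"dy":1,"dz":0,"rx":0,"ry":0,"rz":0},{"dx":0,"dy":1,"dz":0,"rx":0,"ry":0,"rz":0},{"dx":0,"dy":1,"dz":0,"rx":0,"ry":0,"rz":0},{"dx":0,"dy":1,"dz":0,"rx":0,"ry":0,"rz":0}])

```text
t: 3.85
tcp_pos: [0.4238, 0.1548, 0.2315]
tool_rot: [1.0, -0.031, 0.0, 0.0]
force: [1.0, -0.3, -0.5]
finger_gap: 0.149
gripper_force: 0.0
```

Call:
move_arm(targets=[{"dx":0,"dy":1,"dz":-0.4,"rx":0,"ry":0,"rz":0},{"dx":0,"dy":1,"dz":-0.8,"rx":0,"ry":0,"rz":0},{"dx":0,"dy":0,"dz":-1,"rx":0,"ry":0,"rz":0},{"dx":0,"dy":0,"dz":-1,"rx":0,"ry":0,"rz":0},{"dx":0,"dy":0,"dz":-1,"rx":0,"ry":0,"rz":0},{"dx":0,"dy":0,"dz":-1,"rx":0,"ry":0,"rz":0},{"dx":0,"dy":0,"dz":-1,"rx":0,"ry":0,"rz":0},{"dx":0,"dy":0,"dz":-0.8,"rx":0,"ry":0,"rz":0},{"dx":0.4,"dy":-0.03,"dz":0,"rx":0,"ry":0,"rz":0},{"dx":0.4,"dy":-0.03,"dz":0,"rx":0,"ry":0,"rz":0}])

```text
t: 5.1
tcp_pos: [0.4458, 0.2025, 0.057]
tool_rot: [1.0, -0.031, 0.001, -0.0]
force: [0.3, 1.4, 0.2]
finger_gap: 0.148
gripper_force: 0.0
```

Call:
move_arm(targets=[{"dx":0.3,"dy":-0.02,"dz":0,"rx":0,"ry":0,"rz":0},{"dx":0.3,"dy":-0.02,"dz":0,"rx":0,"ry":0,"rz":0},{"dx":0.3,"dy":-0.02,"dz":0,"rx":0,"ry":0,"rz":0},{"dx":0.3,"dy":-0.02,"dz":0,"rx":0,"ry":0,"rz":0},{"dx":0.3,"dy":-0.02,"dz":0,"rx":0,"ry":0,"rz":0},{"dx":0.3,"dy":-0.02,"dz":0,"rx":0,"ry":0,"rz":0},{"dx":0.3,"dy":-0.02,"dz":0,"rx":0,"ry":0,"rz":0},{"dx":0.3,"dy":-0.02,"dz":0,"rx":0,"ry":0,"rz":0},{"dx":0.2,"dy":-0.01,"dz":0,"rx":0,"ry":0,"rz":0},{"dx":0.2,"dy":-0.01,"dz":0,"rx":0,"ry":0,"rz":0}])

```text
t: 6.35
tcp_pos: [0.5146, 0.1974, 0.0562]
tool_rot: [1.0, -0.031, -0.0, 0.0]
force: [-3.3, -2.6, 1.3]
finger_gap: 0.149
gripper_force: 1.6
```

Call:
move_arm(targets=[{"dx":0.1,"dy":0,"dz":0,"rx":0,"ry":0,"rz":0},{"dx":0.1,"dy":0,"dz":0,"rx":0,"ry":0,"rz":0},{"dx":0,"dy":0,"dz":0,"rx":0,"ry":0,"rz":0},{"dx":0,"dy":0,"dz":0,"rx":0,"ry":0,"rz":0},{"dx":0,"dy":0,"dz":0,"rx":0,"ry":0,"rz":0},{"dx":0,"dy":0,"dz":0,"rx":0,"ry":0,"rz":0},{"dx":0,"dy":0,"dz":0,"rx":0,"ry":0,"rz":0},{"dx":0,"dy":0,"dz":0,"rx":0,"ry":0,"rz":0},{"dx":0,"dy":0,"dz":0,"rx":0,"ry":0,"rz":0},{"dx":0,"dy":0,"dz":0,"rx":0,"ry":0,"rz":0}])

```text
t: 7.6
tcp_pos: [0.5168, 0.1974, 0.0561]
tool_rot: [1.0, -0.031, -0.003, 0.0]
force: [-7.8, -2.0, 4.6]
finger_gap: 0.15
gripper_force: 3.5
```

Call:
move_arm(targets=[{"dx":0.1,"dy":0,"dz":0,"rx":0,"ry":0,"rz":0},{"dx":0.1,"dy":0,"dz":0,"rx":0,"ry":0,"rz":0},{"dx":0.1,"dy":0,"dz":0,"rx":0,"ry":0,"rz":0},{"dx":0,"dy":0,"dz":0,"rx":0,"ry":0,"rz":0},{"dx":0,"dy":0,"dz":0,"rx":0,"ry":0,"rz":0},{"dx":0,"dy":0,"dz":0,"rx":0,"ry":0,"rz":0},{"dx":0,"dy":0,"dz":0,"rx":0,"ry":0,"rz":0},{"dx":0,"dy":0,"dz":0,"rx":0,"ry":0,"rz":0},{"dx":0,"dy":0,"dz":0,"rx":0,"ry":0,"rz":0},{"dx":0,"dy":0,"dz":0,"rx":0,"ry":0,"rz":0}])

```text
t: 8.85
tcp_pos: [0.5166, 0.1974, 0.056]
tool_rot: [0.999, -0.031, -0.01, 0.001]
force: [-18.5, -1.6, 15.0]
finger_gap: 0.15
gripper_force: 9.4
```

Call:
move_arm(targets=[{"dx":-0.5,"dy":0,"dz":0,"rx":0,"ry":0,"rz":0},{"dx":-1,"dy":0.06,"dz":0,"rx":0,"ry":0,"rz":0},{"dx":-0.5,"dy":0,"dz":0.5,"rx":0,"ry":0,"rz":0},{"dx":0,"dy":0,"dz":1,"rx":0,"ry":0,"rz":0},{"dx":0,"dy":0,"dz":1,"rx":0,"ry":0,"rz":0},{"dx":0,"dy":-0.5,"dz":1,"rx":0,"ry":0,"rz":0},{"dx":0,"dy":-1,"dz":0.5,"rx":0,"ry":0,"rz":0},{"dx":0,"dy":-1,"dz":0,"rx":0,"ry":0,"rz":0},{"dx":0,"dy":-1,"dz":0,"rx":0,"ry":0,"rz":0},{"dx":0,"dy":-1,"dz":0,"rx":0,"ry":0,"rz":0}], claw=49)

```text
t: 10.1
tcp_pos: [0.4791, 0.0857, 0.1577]
tool_rot: [1.0, -0.031, 0.003, 0.0]
force: [-0.5, -1.3, -0.1]
finger_gap: 0.491
gripper_force: 0.0
```

Call:
move_arm(targets=[{"dx":0,"dy":-1,"dz":0,"rx":0,"ry":0,"rz":0},{"dx":0,"dy":-1,"dz":0,"rx":0,"ry":0,"rz":0},{"dx":0,"dy":-1,"dz":0,"rx":0,"ry":0,"rz":0},{"dx":0,"dy":-1,"dz":0,"rx":0,"ry":0,"rz":-0.05},{"dx":0,"dy":-1,"dz":0,"rx":0,"ry":0,"rz":-0.05},{"dx":0,"dy":-1,"dz":0,"rx":0,"ry":0,"rz":-0.05},{"dx":0,"dy":-1,"dz":0,"rx":0,"ry":0,"rz":-0.04},{"dx":0,"dy":0,"dz":0,"rx":0,"ry":0,"rz":0},{"dx":0,"dy":0,"dz":0,"rx":0,"ry":0,"rz":0},{"dx":0,"dy":0,"dz":0,"rx":0,"ry":0,"rz":0}])

```text
t: 11.35
tcp_pos: [0.4771, -0.0876, 0.1566]
tool_rot: [0.997, -0.08, 0.0, -0.0]
force: [0.2, -0.4, 0.4]
finger_gap: 0.493
gripper_force: 0.0
```

```bash
python3 - <<'E'
from h import *
np.set_printoptions(precision=4,suppress=True)
s=sensors.sense();print(s["t"],s["tcp_pos"],s["tool_rot"],s["finger_gap"],s["force"])
T=cams.snapshot("top");S=cams.snapshot("scene")
a=cv2.resize(T[100:280,140:440],None,fx=1.9,fy=1.9,interpolation=3);b=cv2.resize(S[60:320,150:430],None,fx=1.3,fy=1.3,interpolation=3)
w=max(a.shape[1],b.shape[1]);cv2.imwrite("pics/t1.png",a[:,:,::-1]);cv2.imwrite("pics/s1.png",S[:,:,::-1])
B=((92,90,30),(115,255,255))
for x in blobs(T,*B,(150,180,210,250)):print(x,plane("top",x[0],.077))
E
```

```text
11.35 [ 0.4771 -0.0876  0.1566] [ 0.9968 -0.0805  0.0003 -0.    ] 0.4928466392983051 [ 0.2176 -0.3786  0.3747]
(array([177.6275, 208.6863]), np.int32(51), [169, 207, 19, 4]) [0.5312 0.2099 0.077 ]
```

View pics/t1.png

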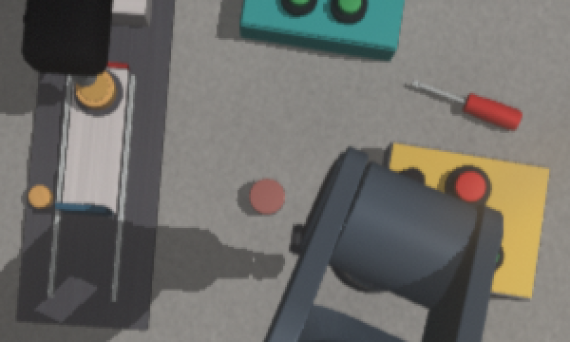

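View pics/s1.png

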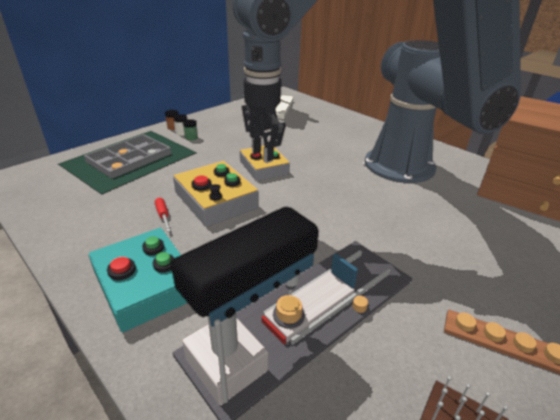

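The carriage is against the red end bar, and the tin, spare case, loupe and driver haven't moved. Next I position over the green pair.

Call:
move_arm(targets=[{"dx":0.1,"dy":-1,"dz":0,"rx":0,"ry":0,"rz":0},{"dx":0.1,"dy":-1,"dz":0,"rx":0,"ry":0,"rz":0},{"dx":0.1,"dy":-1,"dz":0,"rx":0,"ry":0,"rz":0},{"dx":0.14,"dy":-1,"dz":0,"rx":0,"ry":0,"rz":0},{"dx":0,"dy":-0.84,"dz":0,"rx":0,"ry":0,"rz":0},{"dx":0,"dy":0,"dz":-0.8,"rx":0,"ry":0,"rz":0},{"dx":0,"dy":0,"dz":-0.8,"rx":0,"ry":0,"rz":0},{"dx":0,"dy":0,"dz":-0.6,"rx":0,"ry":0,"rz":0},{"dx":0,"dy":0,"dz":-0.3,"rx":0,"ry":0,"rz":0},{"dx":0,"dy":0,"dz":0,"rx":0,"ry":0,"rz":0}])

```text
t: 12.7
tcp_pos: [0.4879, -0.2091, 0.0934]
tool_rot: [0.997, -0.081, -0.0, -0.0]
force: [0.2, -0.1, -0.4]
finger_gap: 0.49
gripper_force: 0.0
```

```bash
python3 - <<'E'
from h import *
S=cams.snapshot("scene")
cv2.imwrite("pics/s2.png",cv2.resize(S[100:240,150:310],None,fx=4,fy=4,interpolation=3)[:,:,::-1])
E
```

```text
(no output)
```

View pics/s2.png

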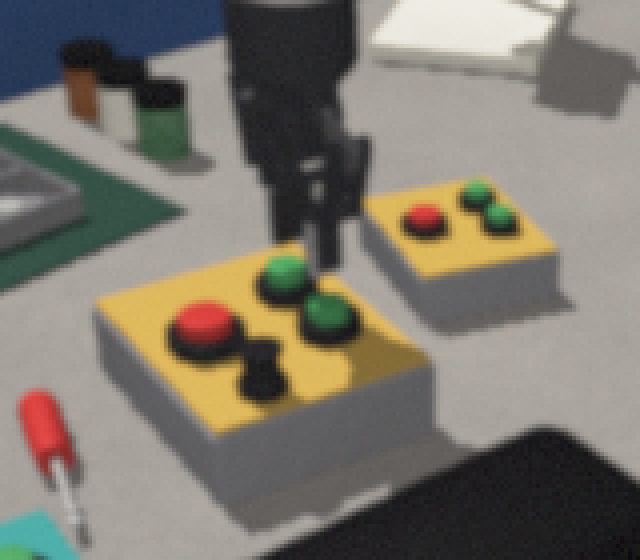

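The tip of the left finger appears at scene (230.5,167). A point over the left cap at z≈0.099 should project to (231.4,166.8), so the fingers are aligned. Now descending.

Call:
move_arm(targets=[{"dx":0,"dy":0,"dz":-0.1,"rx":0,"ry":0,"rz":0},{"dx":0,"dy":0,"dz":-0.1,"rx":0,"ry":0,"rz":0},{"dx":0,"dy":0,"dz":-0.1,"rx":0,"ry":0,"rz":0},{"dx":0,"dy":0,"dz":-0.1,"rx":0,"ry":0,"rz":0},{"dx":0,"dy":0,"dz":-0.1,"rx":0,"ry":0,"rz":0},{"dx":0,"dy":0,"dz":-0.1,"rx":0,"ry":0,"rz":0},{"dx":0,"dy":0,"dz":-0.1,"rx":0,"ry":0,"rz":0},{"dx":0,"dy":0,"dz":-0.1,"rx":0,"ry":0,"rz":0},{"dx":0,"dy":0,"dz":-0.1,"rx":0,"ry":0,"rz":0},{"dx":0,"dy":0,"dz":0,"rx":0,"ry":0,"rz":0}])

```text
t: 14.0
tcp_pos: [0.488, -0.2094, 0.0718]
tool_rot: [0.997, -0.081, 0.0, 0.0]
force: [-0.8, 0.2, 6.4]
finger_gap: 0.488
gripper_force: 3.5
```

Call:
move_arm(targets=[{"dx":0,"dy":0,"dz":-0.08,"rx":0,"ry":0,"rz":0},{"dx":0,"dy":0,"dz":-0.08,"rx":0,"ry":0,"rz":0},{"dx":0,"dy":0,"dz":-0.08,"rx":0,"ry":0,"rz":0},{"dx":0,"dy":0,"dz":-0.08,"rx":0,"ry":0,"rz":0},{"dx":0,"dy":0,"dz":0,"rx":0,"ry":0,"rz":0},{"dx":0,"dy":0,"dz":0,"rx":0,"ry":0,"rz":0},{"dx":0,"dy":0,"dz":0,"rx":0,"ry":0,"rz":0},{"dx":0,"dy":0,"dz":0,"rx":0,"ry":0,"rz":0},{"dx":0,"dy":0,"dz":0,"rx":0,"ry":0,"rz":0},{"dx":0,"dy":0,"dz":0,"rx":0,"ry":0,"rz":0}])

```text
t: 15.25
tcp_pos: [0.4881, -0.2094, 0.0689]
tool_rot: [0.997, -0.081, 0.001, 0.001]
force: [-9.2, 5.6, 43.1]
finger_gap: 0.494
gripper_force: 21.9
```

Call:
move_arm(targets=[{"dx":0,"dy":0,"dz":0.08,"rx":0,"ry":0,"rz":0},{"dx":0,"dy":0,"dz":0,"rx":0,"ry":0,"rz":0},{"dx":0,"dy":0,"dz":0,"rx":0,"ry":0,"rz":0},{"dx":0,"dy":0,"dz":0,"rx":0,"ry":0,"rz":0},{"dx":0,"dy":0,"dz":0,"rx":0,"ry":0,"rz":0},{"dx":0,"dy":0,"dz":0,"rx":0,"ry":0,"rz":0},{"dx":0,"dy":0,"dz":0,"rx":0,"ry":0,"rz":0},{"dx":0,"dy":0,"dz":0,"rx":0,"ry":0,"rz":0},{"dx":0,"dy":0,"dz":0,"rx":0,"ry":0,"rz":0},{"dx":0,"dy":0,"dz":0,"rx":0,"ry":0,"rz":0}])

```text
t: 16.5
tcp_pos: [0.4881, -0.2094, 0.069]
tool_rot: [0.997, -0.081, 0.001, 0.001]
force: [-5.9, 3.6, 30.1]
finger_gap: 0.491
gripper_force: 15.0
```

```bash
python3 -c "
from station import sensors
s=sensors.sense();print(s['t'],s['tcp_pos'],s['force'],s['ft_torque'],s['finger_gap'])"
```

```text
16.5 [ 0.4880553  -0.20940506  0.06903018] [-5.87444507  3.55317995 30.11286939] [ 0.57971592  0.9911813  -0.07310135] 0.49131365405641136
```

Call:
move_arm(targets=[{"dx":0,"dy":0,"dz":0,"rx":0,"ry":0,"rz":0},{"dx":0,"dy":0,"dz":0,"rx":0,"ry":0,"rz":0},{"dx":0,"dy":0,"dz":0,"rx":0,"ry":0,"rz":0},{"dx":0,"dy":0,"dz":0,"rx":0,"ry":0,"rz":0},{"dx":0,"dy":0,"dz":0,"rx":0,"ry":0,"rz":0},{"dx":0,"dy":0,"dz":0,"rx":0,"ry":0,"rz":0},{"dx":0,"dy":0,"dz":0,"rx":0,"ry":0,"rz":0},{"dx":0,"dy":0,"dz":0,"rx":0,"ry":0,"rz":0},{"dx":0,"dy":0,"dz":0,"rx":0,"ry":0,"rz":0},{"dx":0,"dy":0,"dz":0,"rx":0,"ry":0,"rz":0}])

```text
t: 17.75
tcp_pos: [0.488, -0.2094, 0.069]
tool_rot: [0.997, -0.081, 0.001, 0.001]
force: [-6.5, 4.2, 30.4]
finger_gap: 0.489
gripper_force: 15.0
```

Call:
move_arm(targets=[{"dx":0,"dy":0,"dz":0,"rx":0,"ry":0,"rz":0},{"dx":0,"dy":0,"dz":0,"rx":0,"ry":0,"rz":0},{"dx":0,"dy":0,"dz":0,"rx":0,"ry":0,"rz":0},{"dx":0,"dy":0,"dz":0,"rx":0,"ry":0,"rz":0},{"dx":0,"dy":0,"dz":0,"rx":0,"ry":0,"rz":0},{"dx":0,"dy":0,"dz":0,"rx":0,"ry":0,"rz":0},{"dx":0,"dy":0,"dz":0,"rx":0,"ry":0,"rz":0},{"dx":0,"dy":0,"dz":0,"rx":0,"ry":0,"rz":0},{"dx":0,"dy":0,"dz":0,"rx":0,"ry":0,"rz":0},{"dx":0,"dy":0,"dz":0,"rx":0,"ry":0,"rz":0}])

```text
t: 19.0
tcp_pos: [0.4881, -0.2094, 0.069]
tool_rot: [0.997, -0.081, 0.001, 0.001]
force: [-6.4, 2.5, 29.3]
finger_gap: 0.49
gripper_force: 15.0
```

Call:
move_arm(targets=[{"dx":0,"dy":0,"dz":0.1,"rx":0,"ry":0,"rz":0},{"dx":0,"dy":0,"dz":0.1,"rx":0,"ry":0,"rz":0},{"dx":0,"dy":0,"dz":0.2,"rx":0,"ry":0,"rz":0},{"dx":0,"dy":0,"dz":0.4,"rx":0,"ry":0,"rz":0},{"dx":0,"dy":0,"dz":0.8,"rx":0,"ry":0,"rz":0},{"dx":0,"dy":0,"dz":1,"rx":0,"ry":0,"rz":0},{"dx":0,"dy":0,"dz":1,"rx":0,"ry":0,"rz":0},{"dx":0,"dy":0,"dz":0.5,"rx":0,"ry":0,"rz":0},{"dx":0,"dy":0,"dz":0,"rx":0,"ry":0,"rz":0},{"dx":0,"dy":0,"dz":0,"rx":0,"ry":0,"rz":0}])

```text
t: 20.25
tcp_pos: [0.4874, -0.209, 0.167]
tool_rot: [0.997, -0.081, -0.001, -0.0]
force: [-0.5, -0.3, -0.3]
finger_gap: 0.491
gripper_force: 0.0
```

```bash
python3 - <<'E'
from h import *
s=sensors.sense();print(s["t"],s["tcp_pos"],s["force"])
S=cams.snapshot("scene");cv2.imwrite("pics/s3.png",S[:,:,::-1])
print([b[0] for b in blobs(S,(40,80,40),(85,255,255),(205,155,260,220))])
E
```

```text
20.25 [ 0.48742722 -0.20899256  0.16697789] [-0.52927468 -0.30800263 -0.28446516]
[array([221.        , 167.91780822]), array([231.25581395, 177.13953488])]
```

View pics/s3.png

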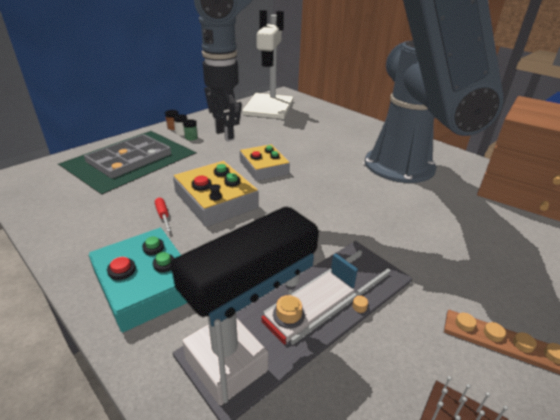

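The greens are back up at (221,168) and (231,177), as at the start. The carriage is home, the loose things that show (loupe, driver, spare case) lie where they were, and the arm is clear. Handing in.

```bash
python3 -c "
from station import order
print(order.sign_off())"
```

```text
the job is handed in; nothing more can be done
None
```

The carriage was pushed home, both green buttons were held right down together for over three seconds and sprang back up, and the job was handed in with the arm clear; sign-off returned no verdict.

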